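# Roll the round bar into the V-block and slide it home

## Robot

A 7-joint arm with a two-finger parallel gripper is mounted at the origin on a cart in front of the work surface, level with it; the furniture and walls round the work are solid. World frame = base frame: x ahead of the robot, y to its left, z up, the work surface at z = 0. Lengths are in m, angles in rad, forces in N, time in s.
With the tool pointing down it reaches from about 0.425 to 0.875 m from the base axis. Payload 4.7 kg.
Tool frame: the origin (TCP) lies on the centre line of the jaws, within the pads' length; the fingertips stand ahead of it and the grasp point (between the pads) lies 2 mm behind it (nose_length is the z of the fingertips in the tool frame, in m); z points along the fingers, y is the line along which they close (so a half turn about z gives the same grasp; the last joint's range is limited). The gripper opens to 87 mm and grips with 3 to 60 N. Pads are 19 mm wide; open, the fingers measure 117 mm over their backs; the gripper's body (75 mm by 190 mm) begins 51 mm behind the grasp point.
Start: joints at [1.251, 0.321, -0.07, 1.45, 0.023, 1.371, -0.057], TCP at [0.213, -0.614, 0.24] pointing down, gripper open.
Joint ranges: [-2.86, 2.86], [-0.3, 2.09], [-1.38, 1.24], [0.06, 2.45], [-1.56, 4.7], [0.09, 2.05], [-2.69, 2.69]. Speed limits (rad/s): [2.57, 2.57, 3.14, 3.14, 3.14, 3.14, 3.14].

## Interface

Orientations are given as a rotation vector (axis times angle).
In Python, from bench import * gives the robot as it stands.
- The arm moves only by the tool send_rows, never from a script. Its arguments are lists of equal length, an entry for each row: "xyz": the shift along the tool's x, y, z in mm, a list of three; "dr": the turn, a rotation vector about the tool's x, y, z in rad, a list of three. A call has exactly 10 rows; each row is the pose to reach, as a shift and turn from the pose commanded when the call began, along the tool's axes at that moment; what a row does not reach only later rows make up. A row lasts 1/12 s, in which the tool goes at most 41.7 mm and 7.16 degrees, less where a joint would pass 70% of its speed; a pose out of reach is approached as far as the arm can. A call with a gripper value outside its range is refused whole. "jaw" is the finger opening in mm, from 0 to 87, set as the call begins (left out, the last holds). The fingers move at their own pace and stop on an object; "grip_force" is the grip in N (left out, the last holds). Time passes only in rows, so rows that repeat a pose let the fingers close, or fill a call up. It gives the time, the measured TCP pose, the force, the opening and the grip force at its end, in the units of the state.
- get_state(): the state, without advancing time (a new reading comes with each control period).
- get_image(name): name is "scene" or "side" or "wrist"; returns the picture (420x560x3 uint8, red, green, blue); there is no depth.
- calibration(name): a dict with "vfov" (degrees; the focal length in pixels is half the picture's height over the tangent of half this angle, whatever the lens; pixels are square), "cx", "cy" (the principal point, pixels), "rvec" (rotation vector, rad) and "tvec" (3), from world to camera coordinates, as OpenCV has them; the wrist camera has in their place "hand_eye" (4x4, takes a point from camera to tool coordinates, whose origin is the TCP and whose axes are the flange's). Camera axes: x right, y down, z forward; pixel columns grow to the right and rows downward; lengths in m; the calibration is good to about 2 mm. The wrist camera is an equidistant fisheye: a pixel r from the principal point sees the ray r / f radians off the axis. A picture is of the moment at which its call begins: read the wrist's pose just before it. calibration takes no time and is no camera call.
- close_job(): hands the job in; it is judged then, once.
The state is a dict: "time": time; "joint_positions": joint angles; "qd": joint speeds; "joint_torque": joint torques, N m; "position": TCP position; "tool_rot": TCP orientation; "ft_force": force on the tool from outside, world axes, zero at the start; "torque": the same for the moment, N m; "grip_width": opening from 0.0 (shut) to 1.0 (fully open); "grip_force": force on a finger pad.
Only numpy, scipy, OpenCV 4.12 (cv2) and the standard library are available. Lean on these libraries where they do the work, as an engineer would, in place of code of your own. Each camera call takes 0.05 s, during which the arm holds its last target. There are 200 camera calls.

## Task

Without gripping or lifting it, roll the loose aluminium round bar along the bench by gently pushing its side, up the lead-in ramp of the steel V-block until it drops into the V groove. Then push gently on the end of the bar to slide it along the groove until its other end rests against the upright end stop. Leave the bar at rest in the groove, and do not disturb the vial, the objective or the specimen mount standing near the block.

Things in the scene. Friction and masses are not known exactly. Their poses are not given: they have to be found in the camera images.
- bar: loose smooth aluminium round bar, 40 mm diameter, 110 mm long, 0.25-0.5 kg, lying on the bench 125-195 mm to the robot's right of the groove, parallel to it within 0.2 rad. Origin mid-axis (z 20 mm now, 25 mm when seated); x along its length, +x end towards the end stop's end; z up at first, turns as it rolls. Rolls when pushed, stops soon on the flat, rolls back down the ramp if let go there
- v_block: steel V-block fixed to the bench. Origin on the bench below the groove's bottom line; x along the groove to the end stop, y away from the ramp. Lead-in ramp from y = -84 mm (bench level) to a lip 10 mm high at y = -17 to -14; groove y = -14 to 14, walls at 30 degrees, bottom 2 mm high; backstop wall y = 23 to 35, 27 mm high; flange behind it to y = 56. Ramp and groove run x = -80 to 75
- groove_open_end (a point): bottom of the groove at its open end (block x = -80 mm, y = 0, 2 mm above the bench), nearest the robot; nothing beyond it. Rolled straight in, the bar drops in 10 to 35 mm short of the stop, near end still in the groove. Obstacles: tall microscope right of the work (world x over 0.47, y -0.35 to 0.06): swing past it close to the base; console beyond the bar (x over 0.63, y 0.05 to 0.25)
- stop_face (a point): point on the inner face of the upright end stop (block x = 75 mm, y = 0), 25 mm above the bench, at the height of the seated bar's axis. The stop is a plate 10 mm thick, 40 mm high, from block y = -20 to 35 mm. Bar home: its end on this face, its origin at block x = 20, y = 0, z = 25 mm
- vial: white sample vial, 24 mm diameter, 54 mm high, standing loose behind the backstop wall, about 95 mm from the groove. Origin at the centre of its underside
- objective: black microscope objective, 60 mm diameter, 48 mm high, standing loose behind the backstop wall, about 120 mm from the groove. Origin at the centre of its underside
- specimen: small cream round specimen mount, 31 mm diameter, 24 mm high, standing loose beyond the outer side of the end stop, about 120 mm from the middle of the groove. Origin at the centre of its underside

How it is judged:
By the outcome, as a careful person would: the job done as asked, in the order asked, and still so for the second after the job is handed in, with the robot touching nothing.
It also fails if it takes over 54 s, if anything falls off the work surface, if the arm or the gripper's body presses on something with over 40 N, if the wrist force passes 120 N, or if a joint passes its speed limit or range.

## Working session

There is one attempt and no reset: what is moved stays moved. The work goes in short steps, Python scripts to look and compute and a tool call to move; the robot and the scene stay as the last step left them, time stands still between calls to the robot, and variables do not carry over. Pictures are saved under pics/ and viewed, at most 10 in all, crops included, and the job is handed in when it is done.

Besides the shell and the picture viewer there is one more tool, called after "Call:" as name(argument=value, ...), one argument or row to a line, values as JSON. send_rows: Moves the arm, as the interface text tells. Its arguments: {"type":"object","properties":{"xyz":{"type":"array"},"dr":{"type":"array"},"jaw":{"type":"number"},"grip_force":{"type":"number"}},"required":["xyz","dr"]}

```bash
mkdir -p pics; ls; python3 - <<'E'
from bench import *
import cv2
s=get_state(); print({k:s[k] for k in ('time','position','tool_rot','ft_force','grip_width')}); 
try: print(nose_length)
except Exception as e: print(e)
for n in('scene','side'):
    cv2.imwrite(f'pics/{n}0.png',get_image(n)[:,:,::-1]); print(n,calibration(n))
print(calibration('wrist'))
E
```

```text
pics
{'time': 0.0, 'position': array([ 0.21274116, -0.61366003,  0.23846137]), 'tool_rot': array([-3.09609878e+00, -5.21626116e-01,  6.37868955e-04]), 'ft_force': array([-0.78909007,  0.21833259,  0.26122831]), 'grip_width': 1.004715226263608}
0.017
scene {'vfov': 48.86171133876617, 'cx': 282.61139603244493, 'cy': 210.26957150410155, 'rvec': array([ 1.13981854, -2.044579  ,  1.18089586]), 'tvec': array([0.55837236, 0.18480866, 0.6303243 ])}
side {'vfov': 46.00030419337537, 'cx': 281.86766838765374, 'cy': 207.0773935659057, 'rvec': array([ 0.55326879, -2.70404097,  1.17086476]), 'tvec': array([ 0.60552544, -0.04305758,  0.98670745])}
{'vfov': 65.70646984690485, 'cx': 279.95725065419214, 'cy': 212.45656009080844, 'hand_eye': array([[-6.00722672e-04, -9.66412334e-01, -2.56995796e-01,
         7.01251454e-02],
       [ 9.99999658e-01, -7.26652206e-04,  3.95038324e-04,
        -8.88275788e-04],
       [-5.68516471e-04, -2.56995471e-01,  9.66412440e-01,
        -1.46165814e-01],
       [ 0.00000000e+00,  0.00000000e+00,  0.00000000e+00,
         1.00000000e+00]])}
```

View pics/scene0.png

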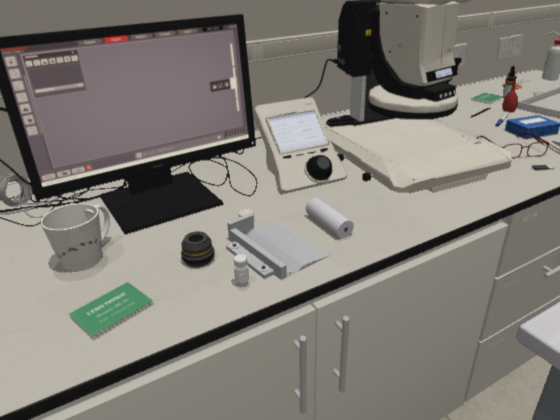

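View pics/side0.png

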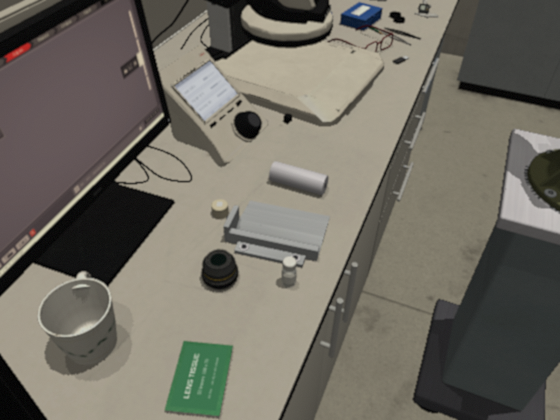

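Scene view: the bar is at about (329,217), the V-block at (275,247), the vial at (241,270) and the objective at (198,249). Side view: the bar is at (298,179), the block at (275,232), the specimen at (220,209), the objective at (219,268) and the vial at (289,270). I'll zoom in on both to get the corners.

```bash
python3 - <<'E'
import cv2
a=cv2.imread('pics/side0.png')[150:290,195:345]; b=cv2.imread('pics/scene0.png')[190:290,220:360]
cv2.imwrite('pics/c1.png',cv2.resize(a,None,fx=4,fy=4,interpolation=cv2.INTER_CUBIC))
cv2.imwrite('pics/c2.png',cv2.resize(b,None,fx=5,fy=5,interpolation=cv2.INTER_CUBIC))
E
```

```text
(no output)
```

View pics/c1.png

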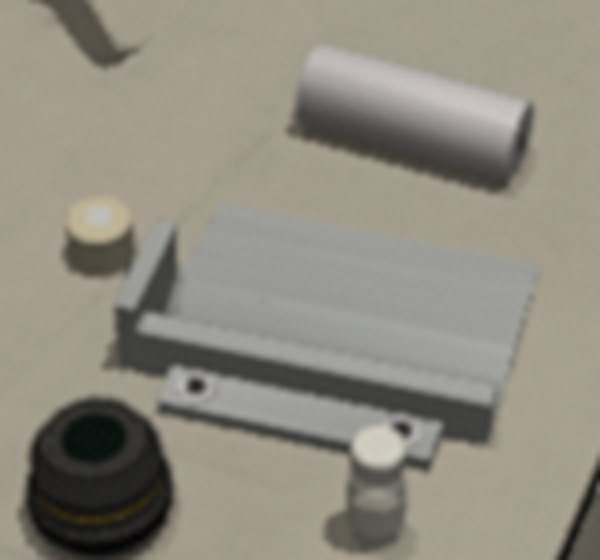

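View pics/c2.png

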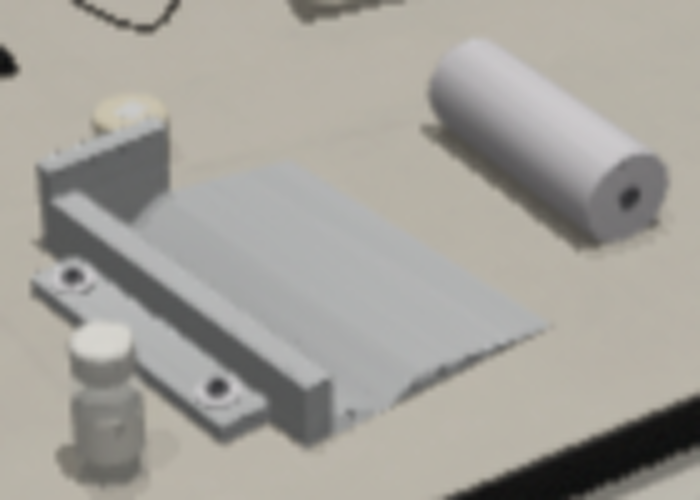

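```bash
cat > h.py <<'E'
import numpy as np, cv2
from scipy.optimize import least_squares
from scipy.spatial.transform import Rotation as R
from bench import *
def K(n):
    c=calibration(n); f=210/np.tan(np.radians(c['vfov']/2)); return np.array([[f,0,c['cx']],[0,f,c['cy']],[0,0,1]]),np.array(c['rvec']),np.array(c['tvec'])
def proj(n,P):
    k,r,t=K(n); return cv2.projectPoints(np.atleast_2d(np.array(P,float)),r,t,k,None)[0][:,0]
def ray(n,uv,z):
    k,r,t=K(n); Rm=cv2.Rodrigues(r)[0]; C=-Rm.T@t; d=Rm.T@np.linalg.inv(k)@np.array([*uv,1]); return C+d*(z-C[2])/d[2]
E
python3 - <<'E'
from h import *
S=lambda u,v:(195+u/4,150+v/4); C=lambda u,v:(220+u/5,190+v/5)
B=[('side',S(220,207),(75,-84,0)),('side',S(538,268),(-80,-84,0)),('side',S(490,407),(-80,35,27)),('side',S(497,383),(-80,23,27)),
('scene',C(288,163),(75,-84,0)),('scene',C(545,325),(-80,-84,0)),('scene',C(303,390),(-80,35,27)),('scene',C(330,377),(-80,23,27)),('side',S(120,307),(85,35,40)),('scene',C(38,165),(85,35,40))]
for n,p,q in B: print(n,q,ray(n,p,q[2]/1e3).round(4))
def W(p,q): c,s=np.cos(p[2]),np.sin(p[2]); return [p[0]+c*q[0]/1e3-s*q[1]/1e3,p[1]+s*q[0]/1e3+c*q[1]/1e3,q[2]/1e3]
f=lambda p:np.concatenate([proj(n,W(p,q))[0]-u for n,u,q in B])
r=least_squares(f,[.6,.15,0]); print('block',r.x,r.fun.reshape(-1,2).round(1).tolist())
for nm,n,p,z in [('barnear','scene',C(629,197),.02),('barnear','side',S(518,143),.02),('barfar','side',S(307,90),.02),('barfar','scene',C(454,67),.02),('bar near top','side',S(531,100),.03),('bar far top','side',S(318,47),.03),('shadow near bottom','side',S(505,187),.0),('bot far','side',S(297,132),0),
 ('vialtop','side',S(377,445),.054),('vialtop','scene',C(101,340),.054),('objtop','side',S(95,437),.048),('spec','side',S(99,218),.024),('spec','scene',C(130,110),.024)]:
    w=ray(n,p,z); c,s=np.cos(r.x[2]),np.sin(r.x[2]); d=w[:2]-r.x[:2]; print(nm,n,w.round(4),'block',(c*d[0]+s*d[1]).round(4),(-s*d[0]+c*d[1]).round(4))
E
```

```text
side (75, -84, 0) [0.5916 0.3115 0.    ]
side (-80, -84, 0) [0.4399 0.2901 0.    ]
side (-80, 35, 27) [0.4248 0.4024 0.027 ]
side (-80, 23, 27) [0.4266 0.3887 0.027 ]
scene (75, -84, 0) [0.5916 0.308  0.    ]
scene (-80, -84, 0) [0.4421 0.288  0.    ]
scene (-80, 35, 27) [0.4238 0.4001 0.027 ]
scene (-80, 23, 27) [0.4251 0.3889 0.027 ]
side (85, 35, 40) [0.5837 0.423  0.04  ]
scene (85, 35, 40) [0.583  0.4204 0.04  ]
block [0.50737869 0.37848774 0.14077231] [[0.4, -2.1], [1.0, -2.1], [1.0, 0.1], [0.7, 0.8], [0.5, -0.7], [2.4, -0.1], [-0.8, 0.5], [-0.5, 0.3], [-2.1, 0.3], [-3.1, -0.1]]
barnear scene [0.4703 0.2291 0.02  ] block -0.0577 -0.1427
barnear side [0.471  0.2331 0.02  ] block -0.0564 -0.1388
barfar side [0.579  0.2373 0.02  ] block 0.0511 -0.1499
barfar scene [0.592  0.2266 0.02  ] block 0.0625 -0.1623
bar near top side [0.4725 0.2119 0.03  ] block -0.0579 -0.16
bar far top side [0.5826 0.2156 0.03  ] block 0.0516 -0.1719
shadow near bottom side [0.4724 0.2437 0.    ] block -0.0536 -0.1285
bot far side [0.5802 0.2468 0.    ] block 0.0537 -0.1406
vialtop side [0.4517 0.4613 0.054 ] block -0.0435 0.0898
vialtop scene [0.45   0.4591 0.054 ] block -0.0455 0.0879
objtop side [0.5557 0.4965 0.048 ] block 0.0644 0.1101
spec side [0.6267 0.3632 0.024 ] block 0.116 -0.0318
spec scene [0.6273 0.3602 0.024 ] block 0.1162 -0.0349
```

Call:
send_rows(
  xyz=[
    [0,-20,0],
    [0,-40,0],
    [0,-60,0],
    [0,-80,0],
    [0,-100,0],
    [0,-120,0],
    [0,-140,0],
    [0,-160,0],
    [0,-180,0],
    [0,-200,0],
  ],
  dr=[
    [0,0,-0.12],
    [0,0,-0.24],
    [0,0,-0.36],
    [0,0,-0.48],
    [0,0,-0.6],
    [0,0,-0.72],
    [0,0,-0.84],
    [0,0,-0.96],
    [0,0,-1.08],
    [0,0,-1.2],
  ],
  jaw=40,
)

```text
time: 0.93
position: [0.1469, -0.424, 0.2391]
tool_rot: [-2.255, -2.186, -0.0]
ft_force: [-0.3, -0.5, 0.1]
grip_width: 0.47
grip_force: 0.0
```

```bash
cat >> h.py <<'E'
def show():
    s=get_state(); p=s['position']; M=R.from_rotvec(s['tool_rot']).as_matrix()
    print(round(s['time'],2),'pos',p.round(4),'r',np.hypot(p[0],p[1]).round(3),'ang',np.arctan2(p[1],p[0]).round(3),'\nx',M[:,0].round(3),'y',M[:,1].round(3),'z',M[:,2].round(3),'q',np.round(s['joint_positions'],2),'F',np.round(s['ft_force'],1),'w',s['grip_width']*87); return p,M
E
python3 -c "
from h import *
show()"
```

```text
0.93 pos [ 0.1469 -0.424   0.2391] r 0.449 ang -1.237 
x [0.031 1.    0.001] y [ 1.    -0.031 -0.   ] z [-0.     0.001 -1.   ] q [ 1.34 -0.1  -0.15  1.92 -0.02  1.33  1.16] F [-0.3 -0.5  0.1] w 40.856860349135886
```

```bash
python3 - <<'E'
from h import *
p,M=show()
for k in range(1,11):
    t=-1.237+.08*k; r=.449-.0049*k
    d=np.array([r*np.cos(t),r*np.sin(t),p[2]])-p; print((M.T@d*1e3).round(0).tolist())
E
```

```text
0.93 pos [ 0.1469 -0.424   0.2391] r 0.449 ang -1.237 
x [0.031 1.    0.001] y [ 1.    -0.031 -0.   ] z [-0.     0.001 -1.   ] q [ 1.34 -0.1  -0.15  1.92 -0.02  1.33  1.16] F [-0.3 -0.5  0.1] w 40.856860349135886
[18.0, 31.0, 0.0]
[39.0, 60.0, 0.0]
[62.0, 87.0, 0.0]
[87.0, 112.0, 0.0]
[113.0, 134.0, 0.0]
[141.0, 154.0, 0.0]
[170.0, 171.0, 0.0]
[199.0, 186.0, 0.0]
[230.0, 198.0, 0.0]
[261.0, 207.0, 0.0]
```

Call:
send_rows(
  xyz=[
    [18,31,0],
    [39,60,0],
    [62,87,0],
    [87,112,0],
    [113,134,0],
    [141,154,0],
    [170,171,0],
    [199,186,0],
    [230,198,0],
    [261,207,0],
  ],
  dr=[
    [0,0,-0.116],
    [0,0,-0.232],
    [0,0,-0.348],
    [0,0,-0.464],
    [0,0,-0.58],
    [0,0,-0.696],
    [0,0,-0.812],
    [0,0,-0.928],
    [0,0,-1.044],
    [0,0,-1.16],
  ],
)

```text
time: 1.77
position: [0.3645, -0.1702, 0.2393]
tool_rot: [-0.688, -3.065, -0.0]
ft_force: [0.5, -0.7, 0.1]
grip_width: 0.462
grip_force: 0.0
```

```bash
python3 - <<'E'
from h import *
p,M=show()
t0=np.arctan2(p[1],p[0]);r0=np.hypot(p[0],p[1])
for k in range(1,11):
    t=t0+(.45-t0)*k/10; r=r0+(.395-r0)*min(1,k/3)
    if k>7: r+=(k-7)*.012
    d=np.array([r*np.cos(t),r*np.sin(t),p[2]])-p; print(round(t,2),(M.T@d*1e3).round(0).tolist())
E
```

```text
1.77 pos [ 0.3645 -0.1702  0.2393] r 0.402 ang -0.437 
x [-0.904  0.427  0.   ] y [0.427 0.904 0.   ] z [-0.  0. -1.] q [ 0.95 -0.22 -0.5   1.99 -0.11  1.34  1.62] F [ 0.5 -0.7  0.1] w 40.187021131519096
-0.35 [4.0, 35.0, 0.0]
-0.26 [11.0, 70.0, 0.0]
-0.17 [22.0, 104.0, 0.0]
-0.08 [33.0, 137.0, 0.0]
0.01 [46.0, 169.0, 0.0]
0.1 [63.0, 200.0, 0.0]
0.18 [82.0, 229.0, 0.0]
0.27 [95.0, 265.0, 0.0]
0.36 [111.0, 300.0, 0.0]
0.45 [132.0, 333.0, 0.0]
```

Call:
send_rows(
  xyz=[
    [4,35,0],
    [11,70,0],
    [22,104,0],
    [33,137,0],
    [46,169,0],
    [63,200,0],
    [82,229,0],
    [97,263,0],
    [113,297,0],
    [133,333,0],
  ],
  dr=[
    [0,0,-0.09],
    [0,0,-0.18],
    [0,0,-0.26],
    [0,0,-0.35],
    [0,0,-0.44],
    [0,0,-0.53],
    [0,0,-0.62],
    [0,0,-0.7],
    [0,0,-0.79],
    [0,0,-0.88],
  ],
)

```text
time: 2.6
position: [0.3879, 0.1868, 0.2394]
tool_rot: [-0.678, 3.067, -0.002]
ft_force: [1.3, 0.5, -0.3]
grip_width: 0.457
grip_force: 0.0
```

```bash
python3 - <<'E'
from h import *
p,M=show()
T=np.array([.50,.30,.26]); print('shift',(M.T@(T-p)*1e3).round(0))
a=np.arctan2(M[1,1],M[0,1]); print('dr z',-(.14-a))
E
```

```text
2.6 pos [0.3879 0.1868 0.2394] r 0.431 ang 0.449 
x [-0.907 -0.422 -0.   ] y [-0.422  0.907 -0.001] z [ 0.001 -0.001 -1.   ] q [ 0.52 -0.2  -0.9   1.93 -0.16  1.34  1.67] F [ 1.3  0.5 -0.3] w 39.776841259426256
shift [-149.   55.  -21.]
dr z 1.8660443658968542
```

```bash
python3 - <<'E'
from h import *
p,M=show()
for T in ([.47,.25,.24],[.515,.185,.2]): print('shift',(M.T@(np.array(T)-p)*1e3).round(0))
E
```

```text
2.6 pos [0.3879 0.1868 0.2394] r 0.431 ang 0.449 
x [-0.907 -0.422 -0.   ] y [-0.422  0.907 -0.001] z [ 0.001 -0.001 -1.   ] q [ 0.52 -0.2  -0.9   1.93 -0.16  1.34  1.67] F [ 1.3  0.5 -0.3] w 39.776841259426256
shift [-101.   23.   -1.]
shift [-114.  -55.   40.]
```

Call:
send_rows(
  xyz=[
    [-10,3,0],
    [-20,6,0],
    [-30,8,0],
    [-40,10,0],
    [-50,12,0],
    [-60,14,0],
    [-70,16,0],
    [-80,18,0],
    [-90,20,0],
    [-100,22,0],
  ],
  dr=[
    [0,0,0.12],
    [0,0,0.24],
    [0,0,0.36],
    [0,0,0.48],
    [0,0,0.6],
    [0,0,0.72],
    [0,0,0.84],
    [0,0,0.96],
    [0,0,1.08],
    [0,0,1.2],
  ],
)

```text
time: 3.43
position: [0.47, 0.2476, 0.239]
tool_rot: [-1.185, -2.908, 0.001]
ft_force: [-0.4, 0.3, 0.6]
grip_width: 0.461
grip_force: 0.0
```

```bash
python3 - <<'E'
from h import *
p,M=show()
for T in ([.515,.185,.2],): print('shift',(M.T@(np.array(T)-p)*1e3).round(0),-(.14-np.arctan2(M[1,1],M[0,1])))
E
```

```text
3.43 pos [0.47   0.2476 0.239 ] r 0.531 ang 0.485 
x [-0.715  0.699  0.001] y [ 0.699  0.715 -0.001] z [-0.001 -0.    -1.   ] q [ 0.43  0.18 -1.06  1.72  0.16  1.34  0.14] F [-0.4  0.3  0.6] w 40.09936990690367
shift [-76. -13.  39.] 0.6567624096245233
```

Call:
send_rows(
  xyz=[
    [-13,-2,6],
    [-26,-4,12],
    [-39,-6,20],
    [-52,-8,26],
    [-64,-11,33],
    [-76,-13,39],
    [-76,-13,39],
    [-76,-13,39],
    [-76,-13,39],
    [-76,-13,39],
  ],
  dr=[
    [0,0,0.11],
    [0,0,0.22],
    [0,0,0.33],
    [0,0,0.44],
    [0,0,0.55],
    [0,0,0.657],
    [0,0,0.657],
    [0,0,0.657],
    [0,0,0.657],
    [0,0,0.657],
  ],
)

```text
time: 4.27
position: [0.515, 0.1867, 0.201]
tool_rot: [2.049, 2.381, 0.001]
ft_force: [0.1, -0.4, 0.4]
grip_width: 0.46
grip_force: 0.0
```

```bash
python3 - <<'E'
from h import *
show(); cv2.imwrite('pics/w1.png',get_image('wrist')[:,:,::-1])
E
```

```text
4.27 pos [0.515  0.1867 0.201 ] r 0.548 ang 0.348 
x [-0.149  0.989  0.   ] y [0.989 0.149 0.001] z [ 0.  0. -1.] q [ 0.42  0.23 -0.92  1.73  0.19  1.27 -0.39] F [ 0.1 -0.4  0.4] w 40.04878257755508
```

View pics/w1.png

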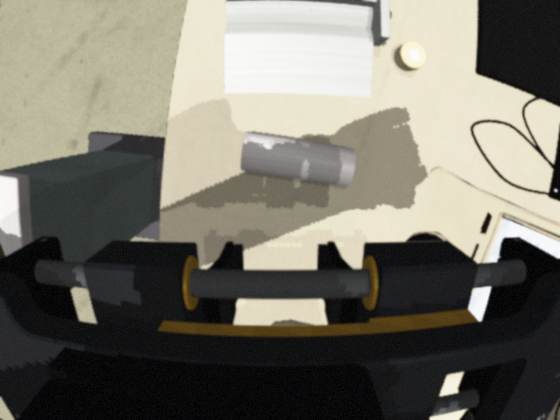

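Wrist view: the ramp's bench edge runs from (225,92) to (372,97), the bar from end (244,151) to end (354,168), and the specimen is at (412,55). I'll cast rays for these.

```bash
cat >> h.py <<'E'
def wray(uv,z,s=None):
    s=s or get_state(); c=calibration('wrist'); f=210/np.tan(np.radians(c['vfov']/2)); H=np.array(c['hand_eye'])
    d=np.array([uv[0]-c['cx'],uv[1]-c['cy']]); r=np.hypot(*d); t=r/f
    v=np.array([*(d/r*np.sin(t)),np.cos(t)]); M=R.from_rotvec(s['tool_rot']).as_matrix()
    C=M@H[:3,3]+s['position']; v=M@H[:3,:3]@v; return C+v*(z-C[2])/v[2]
E
python3 - <<'E'
from h import *
b=np.array([.5074,.3785]);a=.1408
for n,p,z in [('ramp near',(225,92),0),('ramp far',(372,97),0),('ramp near lip',(228,22),.0093),('bar near',(244,151),.02),('bar far',(354,168),.02),('spec',(412,52),.024),('stop face',(375,18),.01),('stop top corner',(389,41),.04)]:
    w=wray(p,z); d=w[:2]-b; print(n,w.round(4),'blk',(np.cos(a)*d[0]+np.sin(a)*d[1]).round(4),(-np.sin(a)*d[0]+np.cos(a)*d[1]).round(4))
E
```

```text
ramp near [0.4411 0.2873 0.    ] blk -0.0785 -0.081
ramp far [0.5973 0.3074 0.    ] blk 0.079 -0.083
ramp near lip [0.4337 0.3632 0.0093] blk -0.0751 -0.0048
bar near [0.4721 0.2285 0.02  ] blk -0.0559 -0.1435
bar far [0.5857 0.2286 0.02  ] blk 0.0565 -0.1594
spec [0.6273 0.3623 0.024 ] blk 0.1164 -0.0329
stop face [0.5863 0.395  0.01  ] blk 0.0804 0.0053
stop top corner [0.5959 0.3619 0.04  ] blk 0.0853 -0.0289
```

```bash
cat >> h.py <<'E'
BO=np.array([.5074,.3775]); BA=.138
def b2w(x,y): return BO+R.from_euler('z',BA).as_matrix()[:2,:2]@[x,y]
def w2b(p): return R.from_euler('z',-BA).as_matrix()[:2,:2]@(np.array(p)[:2]-BO)
def to(x,y,z):
    p,M=show(); print('blk',w2b(p).round(4),'shift',(M.T@(np.array([*b2w(x,y),z])-p)*1e3).round(1),'drz',-(BA-np.arctan2(M[1,1],M[0,1])))
E
python3 - <<'E'
from h import *
to(-.012,-.205,.031)
print(wray((437,168),0),wray((425,240),.05))
E
```

```text
4.32 pos [0.5151 0.1866 0.201 ] r 0.548 ang 0.348 
x [-0.149  0.989  0.   ] y [0.989 0.149 0.001] z [ 0.001  0.    -1.   ] q [ 0.42  0.23 -0.92  1.73  0.19  1.27 -0.39] F [-0.   0.1  0.6] w 40.126268210366234
blk [-0.0187 -0.1901] shift [-15.    6.4 170. ] drz 0.011083869088423043
[0.69070486 0.24516895 0.        ] [0.67002453 0.17146696 0.05      ]
```

Call:
send_rows(
  xyz=[
    [-5,2,10],
    [-10,4,30],
    [-15,6,50],
    [-15,6,70],
    [-15,6,90],
    [-15,6,110],
    [-15,6,130],
    [-15,6,150],
    [-15,6,170],
    [-15,6,170],
  ],
  dr=[
    [0,0,0.01],
    [0,0,0.01],
    [0,0,0.01],
    [0,0,0.01],
    [0,0,0.01],
    [0,0,0.01],
    [0,0,0.01],
    [0,0,0.01],
    [0,0,0.01],
    [0,0,0.01],
  ],
  jaw=50,
)

```text
time: 5.15
position: [0.5205, 0.1702, 0.0264]
tool_rot: [-2.062, -2.365, 0.009]
ft_force: [0.2, -0.7, -0.8]
grip_width: 0.571
grip_force: 0.0
```

```bash
python3 - <<'E'
from h import *
to(-.012,-.14,.031)
E
```

```text
5.15 pos [0.5205 0.1702 0.0264] r 0.548 ang 0.316 
x [-0.136  0.991 -0.001] y [ 0.991  0.136 -0.007] z [-0.007 -0.002 -1.   ] q [ 0.33  0.44 -0.81  1.89  0.38  0.97 -0.52] F [ 0.2 -0.7 -0.8] w 49.71331175800614
blk [-0.0156 -0.2072] shift [67.2  3.5 -4.7] drz -0.0014454424829092316
```

Call:
send_rows(
  xyz=[
    [5,1,-2],
    [10,2,-4],
    [15,3,-5],
    [20,3,-5],
    [25,3,-5],
    [30,3,-5],
    [35,3,-5],
    [40,3,-5],
    [45,3,-5],
    [50,3,-5],
  ],
  dr=[
    [0,0,0],
    [0,0,0],
    [0,0,0],
    [0,0,0],
    [0,0,0],
    [0,0,0],
    [0,0,0],
    [0,0,0],
    [0,0,0],
    [0,0,0],
  ],
)

```text
time: 5.98
position: [0.5196, 0.2219, 0.0355]
tool_rot: [-2.065, -2.367, 0.0]
ft_force: [0.2, -0.2, 0.4]
grip_width: 0.577
grip_force: 0.1
```

```bash
python3 - <<'E'
from h import *
to(-.012,-.10,.031); cv2.imwrite('pics/w2.png',get_image('wrist')[:260,:,::-1])
E
```

```text
5.98 pos [0.5196 0.2219 0.0355] r 0.565 ang 0.404 
x [-0.136  0.991 -0.   ] y [ 0.991  0.136 -0.   ] z [-0. -0. -1.] q [ 0.24  0.46 -0.82  1.85  0.4   1.   -0.62] F [ 0.2 -0.2  0.4] w 50.21329673211008
blk [-0.0093 -0.1558] shift [55.8 -2.8  4.5] drz -0.0020038058573664808
```

View pics/w2.png

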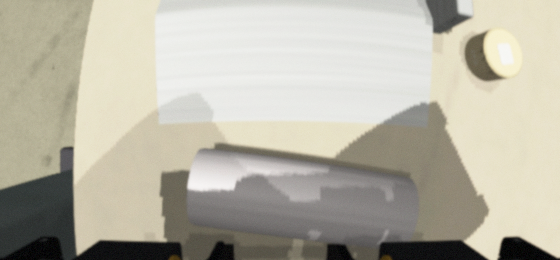

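Wrist view: the bar still lies at a slight angle, from (190,187) to (416,208). The ramp edge runs from (160,124) to (428,126). I'll measure it while I keep pushing.

```bash
python3 - <<'E'
from h import *
for p,z in [((191,187),.02),((416,207),.02),((160,124),0),((428,126),0)]: print(w2b(wray(p,z)).round(4))
E
```

```text
[-0.0556 -0.1129]
[ 0.0646 -0.1236]
[-0.0788 -0.0789]
[ 0.0783 -0.079 ]
```

Call:
send_rows(
  xyz=[
    [4,0,2],
    [8,0,4],
    [12,0,4],
    [16,0,4],
    [20,0,4],
    [24,0,4],
    [28,0,4],
    [32,0,4],
    [36,0,4],
    [40,0,4],
  ],
  dr=[
    [0,0,0],
    [0,0,0],
    [0,0,0],
    [0,0,0],
    [0,0,0],
    [0,0,0],
    [0,0,0],
    [0,0,0],
    [0,0,0],
    [0,0,0],
  ],
)

```text
time: 6.87
position: [0.5144, 0.2611, 0.0316]
tool_rot: [2.065, 2.367, -0.001]
ft_force: [-0.1, -1.5, 1.2]
grip_width: 0.575
grip_force: 0.8
```

```bash
cat > barw.py <<'E'
from h import *
import sys
# two-column silhouette mid points of bar by local contrast are unreliable: just save
s=get_state(); im=get_image('wrist')[:260,:,::-1]; cv2.imwrite(sys.argv[1],im)
to(-.012,-.06,.033)
E
python3 barw.py pics/w3.png
```

```text
6.92 pos [0.5141 0.2623 0.0317] r 0.577 ang 0.472 
x [-0.136  0.991  0.001] y [0.991 0.136 0.   ] z [ 0.     0.001 -1.   ] q [ 0.16  0.49 -0.82  1.82  0.42  1.01 -0.69] F [-0.5  0.5 -0.3] w 50.14134477941368
blk [-0.0092 -0.115 ] shift [55.  -2.9 -1.3] drz -0.0012808829056679127
```

View pics/w3.png

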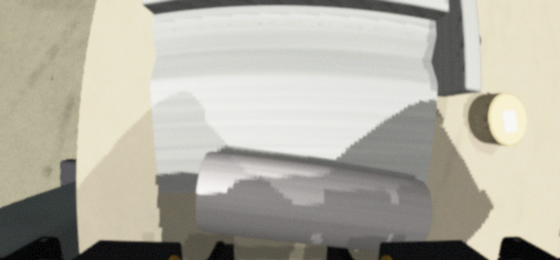

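Wrist view: the bar now runs from about (198,190) to (431,208) and is just starting up the ramp.

```bash
python3 - <<'E'
from h import *
for p,z in [((198,188),.021),((431,207),.021),((475,90),.04),((436,90),.005),((152,90),.005)]: print(w2b(wray(p,z)).round(4))
E
```

```text
[-0.0502 -0.0732]
[ 0.0717 -0.0831]
[ 0.0832 -0.0212]
[ 0.0792 -0.0188]
[-0.0795 -0.0203]
```

Call:
send_rows(
  xyz=[
    [-2,6,-1],
    [-2,12,-1],
    [1,15,-1],
    [4,15,-1],
    [7,15,-1],
    [10,15,-1],
    [13,15,-1],
    [16,15,-1],
    [19,15,-1],
    [22,15,-1],
  ],
  dr=[
    [0,0,-0.02],
    [0,0,-0.04],
    [0,0,-0.05],
    [0,0,-0.05],
    [0,0,-0.05],
    [0,0,-0.05],
    [0,0,-0.05],
    [0,0,-0.05],
    [0,0,-0.05],
    [0,0,-0.05],
  ],
)

```text
time: 7.75
position: [0.526, 0.2852, 0.0325]
tool_rot: [2.005, 2.418, -0.0]
ft_force: [1.2, -1.4, 1.3]
grip_width: 0.574
grip_force: 0.9
```

```bash
python3 barw.py pics/w4.png
```

```text
7.8 pos [0.5258 0.2862 0.0326] r 0.599 ang 0.498 
x [-0.186  0.983  0.001] y [0.983 0.186 0.   ] z [ 0.     0.001 -1.   ] q [ 0.11  0.54 -0.81  1.77  0.45  1.03 -0.68] F [-0.3 -0.1  0.4] w 50.18902498649299
blk [ 0.0057 -0.093 ] shift [ 33.8 -16.   -0.3] drz 0.048949270337454026
```

View pics/w4.png

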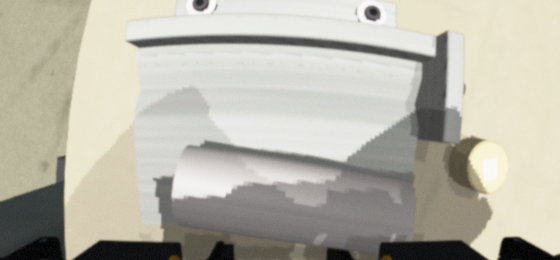

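Wrist view: the bar is on the ramp, with ends at about (173,185) and (413,205). The stop's inner corner is at (416,140).

```bash
python3 - <<'E'
from h import *
for p,z in [((173,186),.025),((413,207),.025),((456,140),.04),((416,138),.005),((135,50),.027),((436,55),.027),((158,228),0.003)]: print(w2b(wray(p,z)).round(4))
# intensity profile along columns through bar
im=cv2.imread('pics/w4.png'); hsv=cv2.cvtColor(im,cv2.COLOR_BGR2HSV)
for x in (190,250,300,350,400): print(x,[tuple(hsv[y,x,1:].tolist()) for y in range(120,260,8)])
E
```

```text
[-0.0496 -0.0521]
[ 0.0727 -0.0569]
[ 0.0848 -0.0201]
[ 0.0788 -0.0215]
[-0.0713  0.0168]
[0.078  0.0223]
[-0.0676 -0.082 ]
190 [(7, 213), (4, 211), (6, 210), (8, 197), (7, 176), (6, 205), (7, 228), (4, 239), (4, 245), (4, 240), (10, 134), (14, 127), (15, 120), (12, 103), (49, 105), (44, 93), (41, 88), (45, 91)]
250 [(3, 231), (4, 233), (3, 234), (2, 234), (9, 109), (8, 188), (8, 217), (9, 219), (10, 173), (7, 141), (11, 139), (11, 136), (12, 127), (9, 119), (5, 107), (47, 108), (38, 93), (44, 92)]
300 [(4, 231), (3, 232), (3, 232), (4, 234), (3, 226), (7, 111), (8, 182), (9, 219), (15, 170), (9, 167), (11, 180), (11, 140), (10, 131), (12, 129), (13, 121), (16, 112), (49, 125), (46, 122)]
350 [(6, 221), (4, 231), (3, 230), (3, 231), (3, 232), (8, 135), (3, 102), (12, 131), (7, 147), (6, 125), (12, 129), (9, 135), (9, 135), (14, 131), (10, 124), (10, 102), (11, 95), (32, 24)]
400 [(6, 167), (5, 140), (2, 141), (9, 147), (9, 143), (7, 146), (9, 141), (7, 104), (6, 123), (8, 134), (10, 152), (8, 131), (13, 136), (8, 134), (10, 132), (13, 98), (54, 19), (15, 17)]
```

Call:
send_rows(
  xyz=[
    [3,0,-1],
    [6,0,-2],
    [9,0,-2],
    [12,0,-2],
    [15,0,-2],
    [18,0,-2],
    [21,0,-2],
    [24,0,-2],
    [27,0,-2],
    [30,0,-2],
  ],
  dr=[
    [0,0,0],
    [0,0,0],
    [0,0,0],
    [0,0,0],
    [0,0,0],
    [0,0,0.01],
    [0,0,0.02],
    [0,0,0.02],
    [0,0,0.03],
    [0,0,0.03],
  ],
)

```text
time: 8.63
position: [0.5206, 0.3147, 0.0345]
tool_rot: [2.042, 2.387, -0.0]
ft_force: [0.5, -0.7, 0.4]
grip_width: 0.569
grip_force: 0.9
```

```bash
python3 barw.py pics/w5.png; python3 - <<'E'
import cv2
hsv=cv2.cvtColor(cv2.imread('pics/w5.png'),cv2.COLOR_BGR2HSV)
for x in (200,250,300,350,400): print(x,[hsv[y,x,2] .item() for y in range(100,260,6)])
E
```

```text
8.68 pos [0.5203 0.3157 0.0346] r 0.609 ang 0.545 
x [-0.156  0.988  0.001] y [0.988 0.156 0.   ] z [-0.     0.001 -1.   ] q [ 0.05  0.55 -0.81  1.74  0.45  1.04 -0.76] F [-0.3 -0.6 -0.1] w 50.10562140379514
blk [ 0.0042 -0.063 ] shift [  3.3 -16.2   1.6] drz 0.018700468215145066
200 [106, 212, 212, 210, 199, 194, 192, 195, 192, 148, 183, 211, 220, 231, 239, 246, 247, 137, 132, 131, 118, 115, 105, 89, 90, 90, 91]
250 [119, 227, 232, 225, 226, 217, 218, 221, 144, 106, 160, 202, 220, 217, 167, 139, 144, 140, 140, 135, 131, 125, 122, 108, 108, 87, 89]
300 [112, 230, 232, 227, 225, 218, 218, 224, 213, 202, 108, 150, 196, 227, 164, 175, 177, 181, 141, 138, 136, 124, 120, 122, 109, 119, 124]
350 [221, 214, 224, 231, 225, 219, 220, 222, 197, 135, 131, 109, 116, 138, 152, 160, 139, 139, 138, 138, 135, 134, 127, 111, 104, 95, 24]
400 [237, 169, 149, 129, 144, 133, 129, 135, 120, 115, 123, 137, 130, 105, 131, 146, 149, 161, 137, 135, 134, 133, 135, 106, 17, 20, 18]
```

Call:
send_rows(
  xyz=[
    [2,0,0],
    [4,0,0],
    [6,0,0],
    [8,0,0],
    [10,0,0],
    [12,0,0],
    [14,0,0],
    [16,0,0],
    [17,0,0],
    [18,0,0],
  ],
  dr=[
    [0,0,0.02],
    [0,0,0.02],
    [0,0,0.02],
    [0,0,0.02],
    [0,0,0.02],
    [0,0,0.02],
    [0,0,0.02],
    [0,0,0.02],
    [0,0,0.02],
    [0,0,0.02],
  ],
)

```text
time: 9.52
position: [0.5177, 0.3326, 0.0345]
tool_rot: [-2.065, -2.367, -0.0]
ft_force: [0.5, -0.5, 1.1]
grip_width: 0.572
grip_force: 0.0
```

```bash
python3 barw.py pics/w6.png
```

```text
9.57 pos [0.5177 0.3327 0.0345] r 0.615 ang 0.571 
x [-0.136  0.991  0.   ] y [ 0.991  0.136 -0.   ] z [-0.  0. -1.] q [ 0.02  0.56 -0.8   1.73  0.46  1.05 -0.8 ] F [-0.6  0.4  0.5] w 50.57273334629503
blk [ 0.004  -0.0458] shift [-14.2 -16.    1.5] drz -0.0015445072646070868
```

View pics/w6.png

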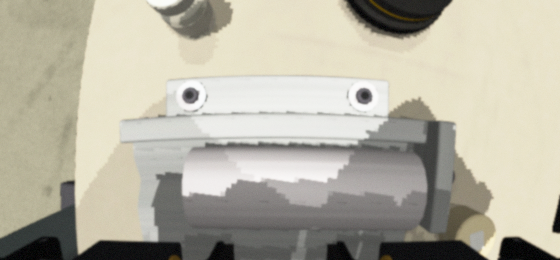

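Wrist view: the bar lies in the groove parallel to the wall, with ends at (184,188) and (426,190), and the fingers are clear of it. Next I'll back off, lift, close the jaws and go round to the near end.

```bash
python3 - <<'E'
from h import *
for p,z in [((184,188),.03),((426,190),.03),((430,180),.03),((122,122),.027),((434,125),.04)]: print(w2b(wray(p,z)).round(4))
to(-.085,0.001,.125)
E
```

```text
[-0.0425 -0.0028]
[ 0.0779 -0.0035]
[0.0797 0.0017]
[-0.0758  0.0316]
[0.0752 0.0291]
9.57 pos [0.5177 0.3327 0.0345] r 0.615 ang 0.571 
x [-0.136  0.991  0.   ] y [ 0.991  0.136 -0.   ] z [-0.  0. -1.] q [ 0.02  0.56 -0.8   1.73  0.46  1.05 -0.8 ] F [-0.6  0.4  0.5] w 50.57273334629503
blk [ 0.004  -0.0458] shift [ 46.7 -89.1 -90.5] drz -0.0015445072646070868
```

Call:
send_rows(
  xyz=[
    [-5,0,0],
    [-10,0,0],
    [-15,0,0],
    [-15,0,-10],
    [-15,0,-25],
    [-15,0,-40],
    [-15,0,-55],
    [-15,0,-70],
    [-15,0,-85],
    [-15,0,-90],
  ],
  dr=[
    [0,0,0],
    [0,0,0],
    [0,0,0],
    [0,0,0],
    [0,0,0],
    [0,0,0],
    [0,0,0],
    [0,0,0],
    [0,0,0],
    [0,0,0],
  ],
)

```text
time: 10.4
position: [0.5211, 0.3186, 0.1282]
tool_rot: [2.064, 2.366, 0.007]
ft_force: [-0.3, 0.7, 0.3]
grip_width: 0.572
grip_force: 0.0
```

```bash
python3 - <<'E'
from h import *
to(-.085,0.0,.125)
E
```

```text
10.4 pos [0.5211 0.3186 0.1282] r 0.611 ang 0.549 
x [-0.136  0.991  0.001] y [0.991 0.136 0.004] z [ 0.004  0.002 -1.   ] q [ 0.09  0.45 -0.86  1.67  0.36  1.19 -0.72] F [-0.3  0.7  0.3] w 49.78424793629621
blk [ 0.0055 -0.0603] shift [ 60.1 -90.6   2.9] drz -0.0017018111249416656
```

Call:
send_rows(
  xyz=[
    [6,-10,0],
    [12,-20,0],
    [18,-30,0],
    [24,-40,0],
    [30,-50,0],
    [36,-60,0],
    [42,-70,0],
    [50,-80,0],
    [56,-88,0],
    [60,-95,0],
  ],
  dr=[
    [0,0,0],
    [0,0,0],
    [0,0,0],
    [0,0,0],
    [0,0,0],
    [0,0,0],
    [0,0,0],
    [0,0,0],
    [0,0,0],
    [0,0,0],
  ],
  jaw=0,
)

```text
time: 11.23
position: [0.4163, 0.3649, 0.1246]
tool_rot: [-2.064, -2.368, -0.0]
ft_force: [-0.2, 0.5, 1.1]
grip_width: 0.015
grip_force: 0.0
```

Call:
send_rows(
  xyz=[
    [0,0,10],
    [0,0,20],
    [0,0,30],
    [0,0,40],
    [0,0,50],
    [0,0,60],
    [0,0,70],
    [0,0,80],
    [0,0,88],
    [0,0,88],
  ],
  dr=[
    [0,0,0],
    [0,0,0],
    [0,0,0],
    [0,0,0],
    [0,0,0],
    [0,0,0],
    [0,0,0],
    [0,0,0],
    [0,0,0],
    [0,0,0],
  ],
)

```text
time: 12.07
position: [0.4167, 0.363, 0.0344]
tool_rot: [-2.065, -2.367, 0.005]
ft_force: [-0.2, -0.3, 0.7]
grip_width: 0.008
grip_force: 0.0
```

```bash
python3 - <<'E'
from h import *
to(-.06,0.0,.034)
E
```

```text
12.07 pos [0.4167 0.363  0.0344] r 0.553 ang 0.717 
x [-0.136  0.991 -0.001] y [ 0.991  0.136 -0.003] z [-0.003 -0.002 -1.   ] q [-0.03  0.46 -0.86  1.88  0.41  1.   -0.94] F [-0.2 -0.3  0.7] w 0.6701193751303898
blk [-0.0919 -0.0019] shift [ 2.  31.9  0.4] drz -0.0018427203282795623
```

Call:
send_rows(
  xyz=[
    [0,3,0],
    [1,6,0],
    [1,9,0],
    [2,12,0],
    [2,15,0],
    [2,18,0],
    [2,21,0],
    [2,24,0],
    [2,26,0],
    [2,28,0],
  ],
  dr=[
    [0,0,0],
    [0,0,0],
    [0,0,0],
    [0,0,0],
    [0,0,0],
    [0,0,0],
    [0,0,0],
    [0,0,0],
    [0,0,0],
    [0,0,0],
  ],
)

```text
time: 12.9
position: [0.4454, 0.3696, 0.0365]
tool_rot: [-2.066, -2.367, 0.0]
ft_force: [-0.5, -0.2, -0.8]
grip_width: 0.006
grip_force: 0.0
```

Call:
send_rows(
  xyz=[
    [0,1,0],
    [0,2,0],
    [0,3,0],
    [0,4,0],
    [0,5,0],
    [0,6,0],
    [0,7,0],
    [0,8,0],
    [0,9,0],
    [0,9,0],
  ],
  dr=[
    [0,0,0],
    [0,0,0],
    [0,0,0],
    [0,0,0],
    [0,0,0],
    [0,0,0],
    [0,0,0],
    [0,0,0],
    [0,0,0],
    [0,0,0],
  ],
)

```text
time: 13.73
position: [0.4543, 0.3708, 0.0365]
tool_rot: [2.066, 2.367, 0.0]
ft_force: [0.5, 0.6, 0.3]
grip_width: 0.007
grip_force: 0.0
```

```bash
python3 - <<'E'
from h import *
to(-.06,0.0,.034)
E
```

```text
13.73 pos [0.4543 0.3708 0.0365] r 0.586 ang 0.685 
x [-0.135  0.991 -0.   ] y [0.991 0.135 0.   ] z [ 0.  0. -1.] q [-0.05  0.51 -0.84  1.8   0.44  1.03 -0.92] F [0.5 0.6 0.3] w 0.5741065158099243
blk [-0.0535  0.0007] shift [-0.7 -6.5  2.5] drz -0.002198717805947492
```

Call:
send_rows(
  xyz=[
    [0,0.5,0.5],
    [0,1,1],
    [0,1.5,1.5],
    [0,2,2],
    [0,2.5,2],
    [0,3,2],
    [0,3.5,2],
    [0,4,2],
    [0,4.5,2],
    [0,5,2],
  ],
  dr=[
    [0,0,0],
    [0,0,0],
    [0,0,0],
    [0,0,0],
    [0,0,0],
    [0,0,0],
    [0,0,0],
    [0,0,0],
    [0,0,0],
    [0,0,0],
  ],
)

```text
time: 14.57
position: [0.4583, 0.3715, 0.0344]
tool_rot: [-2.065, -2.367, 0.002]
ft_force: [-2.7, -0.2, 1.4]
grip_width: 0.012
grip_force: 1.4
```

Call:
send_rows(
  xyz=[
    [0,0.5,0],
    [0,1,0],
    [0,1.5,0],
    [0,2,0],
    [0,2.5,0],
    [0,3,0],
    [0,3,0],
    [0,3,0],
    [0,3,0],
    [0,3,0],
  ],
  dr=[
    [0,0,0],
    [0,0,0],
    [0,0,0],
    [0,0,0],
    [0,0,0],
    [0,0,0],
    [0,0,0],
    [0,0,0],
    [0,0,0],
    [0,0,0],
  ],
)

```text
time: 15.4
position: [0.4621, 0.372, 0.0345]
tool_rot: [2.065, 2.367, 0.0]
ft_force: [-2.4, 0.6, 0.6]
grip_width: 0.004
grip_force: 0.7
```

Call:
send_rows(
  xyz=[
    [0,0.5,0],
    [0,1,0],
    [0,1.5,0],
    [0,2,0],
    [0,2.5,0],
    [0,3,0],
    [0,3.5,0],
    [0,4,0],
    [0,4,0],
    [0,4,0],
  ],
  dr=[
    [0,0,0],
    [0,0,0],
    [0,0,0],
    [0,0,0],
    [0,0,0],
    [0,0,0],
    [0,0,0],
    [0,0,0],
    [0,0,0],
    [0,0,0],
  ],
)

```text
time: 16.23
position: [0.4645, 0.3723, 0.0343]
tool_rot: [-2.064, -2.367, 0.004]
ft_force: [-7.0, -1.4, 3.6]
grip_width: 0.005
grip_force: 3.3
```

Call:
send_rows(
  xyz=[
    [0,0.5,0],
    [0,1,0],
    [0,1.5,0],
    [0,1.5,0],
    [0,1.5,0],
    [0,1.5,0],
    [0,1.5,0],
    [0,1.5,0],
    [0,1.5,0],
    [0,1.5,0],
  ],
  dr=[
    [0,0,0],
    [0,0,0],
    [0,0,0],
    [0,0,0],
    [0,0,0],
    [0,0,0],
    [0,0,0],
    [0,0,0],
    [0,0,0],
    [0,0,0],
  ],
)

```text
time: 17.07
position: [0.4645, 0.3723, 0.0343]
tool_rot: [-2.063, -2.367, 0.008]
ft_force: [-8.9, -3.3, 5.6]
grip_width: 0.008
grip_force: 5.2
```

The position has stopped changing while the force rises, so the bar is against the stop. I'll back off straight and lift.

Call:
send_rows(
  xyz=[
    [0,-1,0],
    [0,-3,0],
    [0,-6,0],
    [0,-11,0],
    [0,-17,0],
    [0,-24,0],
    [0,-31,0],
    [0,-38,0],
    [0,-44,0],
    [0,-46,0],
  ],
  dr=[
    [0,0,0],
    [0,0,0],
    [0,0,0],
    [0,0,0],
    [0,0,0],
    [0,0,0],
    [0,0,0],
    [0,0,0],
    [0,0,0],
    [0,0,0],
  ],
)

```text
time: 17.9
position: [0.4205, 0.3664, 0.0345]
tool_rot: [2.064, 2.368, -0.001]
ft_force: [0.4, -0.1, -1.0]
grip_width: 0.004
grip_force: 0.0
```

Call:
send_rows(
  xyz=[
    [0,0,-15],
    [0,0,-30],
    [0,0,-45],
    [0,0,-60],
    [0,0,-80],
    [0,0,-100],
    [0,0,-120],
    [0,0,-140],
    [0,0,-140],
    [0,0,-140],
  ],
  dr=[
    [0,0,0],
    [0,0,0],
    [0,0,0],
    [0,0,0],
    [0,0,0],
    [0,0,0],
    [0,0,0],
    [0,0,0],
    [0,0,0],
    [0,0,0],
  ],
)

```text
time: 18.73
position: [0.423, 0.3673, 0.1771]
tool_rot: [2.065, 2.366, 0.007]
ft_force: [-0.4, 1.2, -0.6]
grip_width: 0.013
grip_force: 0.0
```

```bash
python3 - <<'E'
from h import *
show()
a=cv2.resize(get_image('side')[140:295,190:350,::-1],None,fx=2.5,fy=2.5,interpolation=cv2.INTER_CUBIC)
b=get_image('wrist')[:,:,::-1]
w=np.zeros((420,800,3),np.uint8); w[:388,:400]=a; w[:,400:]=b[:,160:560]; cv2.imwrite('pics/fin.png',w)
E
```

```text
18.73 pos [0.423  0.3673 0.1771] r 0.56 ang 0.715 
x [-0.135  0.991  0.002] y [0.991 0.135 0.004] z [ 0.004  0.002 -1.   ] q [ 0.06  0.29 -0.95  1.74  0.25  1.24 -0.82] F [-0.4  1.2 -0.6] w 1.0894207619751237
```

View pics/fin.png

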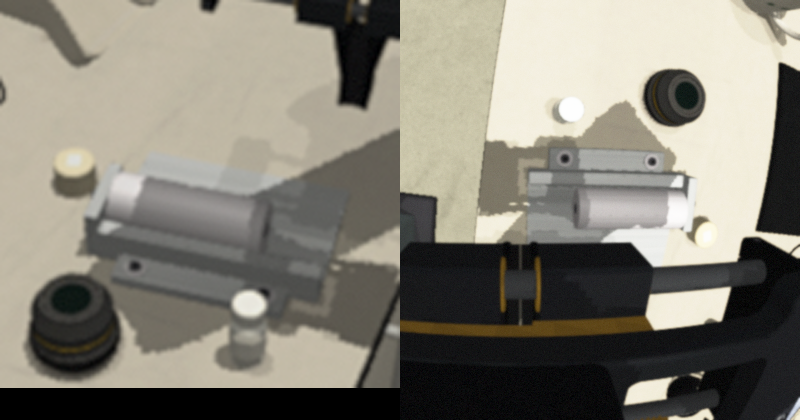

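The bar lies in the groove with its far end against the stop: at (108,200) in the side crop and (690,208) in the wrist half. The vial, objective and specimen stand where they were.

```bash
python3 -c "
from bench import *
print(close_job())"
```

```text
the job is handed in; nothing more can be done
None
```

The bar was rolled up the ramp into the V groove and slid along until it met the end stop; it lies at rest there with the vial, objective and specimen mount undisturbed, and the job was handed in after about 19 s.

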